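# Bring the craft case lid over and let it down softly

## Task

Close the clear lid of the craft case: tip it forward off its stop from behind, catch it under its front lip on a finger as it comes over, and carry it down on the finger until it is fully shut, gently, so that it never slams. Only touch the lid, do not pinch it between the fingers or force it, and leave everything else on the desk where it is.

Things in the scene. Friction and masses are not known exactly. Their poses are not given: they have to be found in the camera images.
- case: Craft case, a white open-topped divided tub 130 mm deep (its x) by 240 mm wide (its y) by 85 mm high, standing fixed on the desk. Origin: centre of its underside, on the desk. Its x axis points from the front (robot's side) to the hinged rear, y to its left, z up. Front wall outer face at x = -65 mm; rim at z = 85 mm.
- lid_hinge (a point): Middle of the lid's hinge axis, 69 mm behind the case's centre and 85 mm above the desk; the axis runs along the case's y.
- lid (a joint): Angle of the lid, rad: 0 shut (lying flat on the rim), 1.57 upright, 1.83 leaning back on its stop, as at the start. The lid weighs about 0.2 kg. Its hinge has a little rubbing friction, so within about 0.12 rad of upright it may stand, and a worn damper that only slows it: pushed to about 1.35 and let go it takes between two and three seconds to come down, slowly at first, and lands at 1 rad/s or more, which is a slam.
- lid_frame: Dark frame on the lid's underside with the front lip. Origin on the hinge axis; with the lid shut its x points to the rear, z up; the lid reaches 152 mm from the hinge axis to the front edge of the lip (along its -x) and is 244 mm wide (y) and 8 mm thick: underside at z = 0.5 mm, frame 5 mm, pane 3 mm on top. When shut the lip overhangs the case's front wall by 18 mm over its whole width, with free room below it for a finger.
- lid_pane: Clear 3 mm pane that covers the outside (upper side when shut) of the lid, flush with its edges, outer face at z = 8.5 mm. Origin and axes as the frame's.
- lip (a point): Middle of the lower front edge of the lip: the point to carry the lid by. It moves on a circle of 152 mm about the hinge axis.
- glue_gun: Bystander: hot-glue gun lying on its side, 165 by 105 by 36 mm, beside the case. Origin under its barrel.
- scissors: Bystander: scissors lying flat, 160 mm long, 10 mm high.
- carton: Bystander: small paper carton lying flat, 32 by 105 by 22 mm, beside the case.
- wire_spool: Bystander: wire spool standing on its flange, 48 mm across, 32 mm high, beside the case.
- pen_pot: Bystander: pot of pencils, 72 mm across, about 180 mm high.
- tape_dispenser: Bystander: tape dispenser, 135 by 50 by 72 mm.
- stapler: Bystander: stapler, 125 by 34 by 60 mm.

How it is judged:
By the outcome, as a careful person would: the job done as asked, in the order asked, and still so for the second after the job is handed in, with the robot touching nothing.
It also fails if it takes over 46 s, if anything falls off the work surface, if the arm or the gripper's body presses on something with over 40 N, if the wrist force passes 120 N, or if a joint passes its speed limit or range.

## Robot

A 6-joint arm with a two-finger parallel gripper is mounted at the origin on the work surface. World frame = base frame: x ahead of the robot, y to its left, z up, the work surface at z = 0. Lengths are in mm, angles in rad, forces in N, time in s.
With the tool pointing down it reaches from about 325 to 850 mm from the base axis. Payload 4.4 kg.
Tool frame: the origin (TCP) lies midway between the tips of the shut fingers; the grasp point (between the pads) lies 19 mm behind it (arm.grasp_offset is the distance from the TCP to the grasp point, in mm); z points along the fingers, y is the direction in which the jaws open and shut (so a half turn about z gives the same grasp; the last joint's range is limited). The gripper opens to 94 mm and grips with 3 to 60 N. Pads are 16 mm wide; open, the fingers measure 119 mm over their backs; the gripper's body (75 mm by 177 mm) begins 78 mm behind the grasp point.
Start: joints at [1.016, 0.207, 1.542, -0, 1.393, -0.15], TCP at [225.936, 528.753, 205.447] pointing down, gripper open.
Joint ranges: [-2.73, 2.73], [-0.86, 2.22], [0.23, 2.46], [-1.11, 4.25], [0.08, 2.63], [-2.82, 2.82]. Speed limits (rad/s): [2.79, 2.79, 3.14, 3.14, 3.14, 3.14].

## Interface

Orientations are given as a rotation vector (axis times angle).
In Python, from workcell import arm gives the robot as it stands. The module is installed in compiled form; this text tells all that it offers.
- The arm moves only by the tool arm_command, never from a script. Its argument "targets" is a list of rows, each an object of numbers: "dx", "dy", "dz": the shift along the tool's x, y, z in m; "ax", "ay", "az": the turn, a rotation vector about the tool's x, y, z in degrees. A call has 1 to 8 rows; each row is the pose to reach, as a shift and turn from the pose commanded when the call began, along the tool's axes at that moment; what a row does not reach only later rows make up. A row lasts 1/12 s, in which the tool goes at most 41.7 mm and 7.16 degrees, less where a joint would pass 70% of its speed; a pose out of reach is approached as far as the arm can. A call with a gripper value outside its range is refused whole. "claw" is the opening, from -1 (shut) to 1 (fully open), so that 0 is half open, set as the call begins (left out, the last holds). The fingers move at their own pace and stop on an object; the grip force is fixed at half the most. Time passes only in rows, so rows that repeat a pose let the fingers close. It gives the time, the measured TCP pose, the force and the opening at its end, in the units of the state.
- arm.state(): the state, without advancing time (a new reading comes with each control period).
- arm.read_camera(name): name is "side" or "top" or "wrist"; returns a dict with "pixels" (400x640x3 uint8, red, green, blue), "vertical_fov" (degrees; the focal length in pixels is half the picture's height over the tangent of half this angle, whatever the lens; pixels are square), "cx", "cy" (the principal point, pixels), "rvec" (rotation vector, rad) and "tvec" (3), from world to camera coordinates, as OpenCV has them. Camera axes: x right, y down, z forward; pixel columns grow to the right and rows downward; lengths in mm; the calibration is good to about 2 mm. A picture is of the moment at which its call begins. There is no depth.
- arm.close_job(): hands the job in, once; it reports no verdict.
The state is a dict: "time_s": time; "joint_pos": joint angles; "qvel": joint speeds; "tau": joint torques, N m; "position": TCP position; "eef_rot": TCP orientation; "ft_force": force on the tool from outside, world axes, zero at the start; "ft_torque": the same for the moment, N m; "grip_width": finger opening in mm.
Only numpy, scipy, OpenCV 4.12 (cv2) and the standard library are available. Lean on these libraries where they do the work, as an engineer would, in place of code of your own. Each camera call takes 0.05 s, during which the arm holds its last target. There are 200 camera calls.

## Working session

There is one attempt and no reset: what is moved stays moved. The work goes in short steps, Python scripts to look and compute and a tool call to move; the robot and the scene stay as the last step left them, time stands still between calls to the robot, and variables do not carry over. Pictures are saved under pics/ and viewed, about 8 in all and at most 12, crops included, and the job is handed in when it is done.

Besides the shell and the picture viewer there is one more tool, called after "Emit:" by a JSON object that holds its "method" and its "body", one argument or row to a line. arm_command: Moves the arm, as the interface text tells. Its arguments: {"type":"object","properties":{"targets":{"type":"array"},"claw":{"type":"number"}},"required":["targets"]}

```bash
mkdir -p pics; python3 - <<'E'
from workcell import arm
import cv2,numpy as np
s=arm.state()
print({k:np.round(v,3).tolist() for k,v in s.items()})
for n in("top","side"):
    c=arm.read_camera(n); cv2.imwrite(f"pics/{n}0.png",c["pixels"][:,:,::-1]); np.savez(f"{n}0.npz",**c)
    R=cv2.Rodrigues(np.array(c["rvec"],float))[0]; print(n,c["vertical_fov"],c["cx"],c["cy"],R.round(3).tolist(),(-R.T@np.array(c["tvec"])).round(1))
E
```

```text
{'time_s': 0.0, 'joint_pos': [1.016, 0.207, 1.543, -0.0, 1.393, -0.15], 'qvel': [0.002, 0.001, -0.0, -0.001, -0.002, 0.0], 'tau': [-0.001, -37.087, -28.141, 0.07, 0.036, -0.0], 'position': [225.527, 528.081, 204.324], 'eef_rot': [-0.63, -3.077, 0.003], 'ft_force': [-0.626, -0.319, -0.149], 'ft_torque': [-0.01, 0.006, -0.016], 'grip_width': 94.016}
top 55.68578252028877 322.39001410192884 195.81710236897908 [[-0.025, -1.0, -0.008], [-0.997, 0.025, -0.073], [0.074, 0.006, -0.997]] [ 406.7  -10.8 1390.5]
side 49.859560079797475 321.705683508671 195.23147623625727 [[0.868, -0.497, -0.004], [-0.33, -0.569, -0.753], [0.372, 0.655, -0.658]] [  34.8 -880.6  971.4]
```

View pics/top0.png

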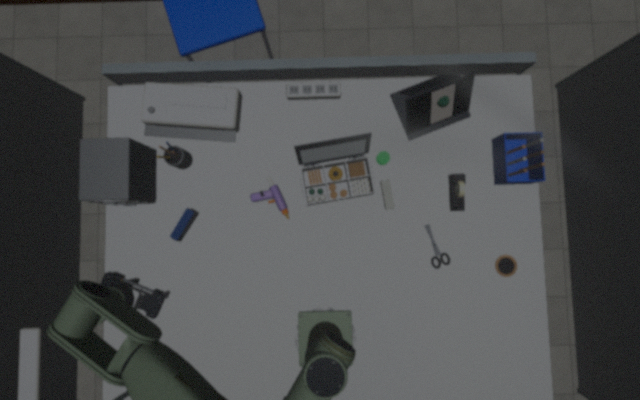

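View pics/side0.png

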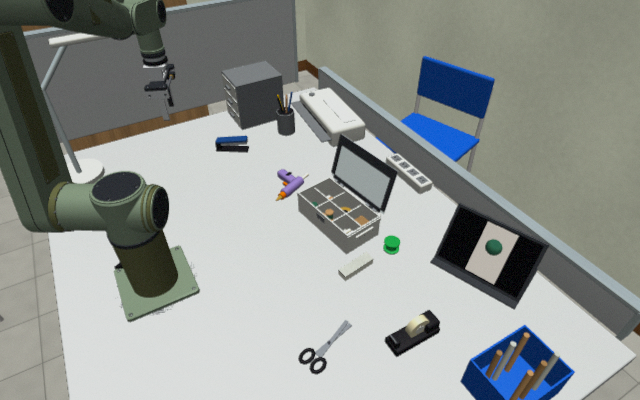

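The top view shows the case tub at about cols 303–373, rows 158–205, with the lid leaning back behind it at rows 133–165. The glue gun is on its left at (270,198), and the spool (383,158) and carton (387,195) are on its right. The side view shows the case at (340,215) and the lid at (363,172). I'll zoom in on both.

```bash
python3 - <<'E'
import cv2,numpy as np
a=cv2.imread("pics/top0.png")[120:220,240:410]; b=cv2.imread("pics/side0.png")[130:260,280:410]
a=cv2.resize(cv2.convertScaleAbs(a,alpha=1.5),None,fx=4.5,fy=4.5,interpolation=3)
b=cv2.resize(b,None,fx=4.5,fy=4.5,interpolation=3)
cv2.imwrite("pics/ta.png",a);cv2.imwrite("pics/sb.png",b);print(a.shape,b.shape)
E
```

```text
(450, 765, 3) (585, 585, 3)
```

View pics/ta.png

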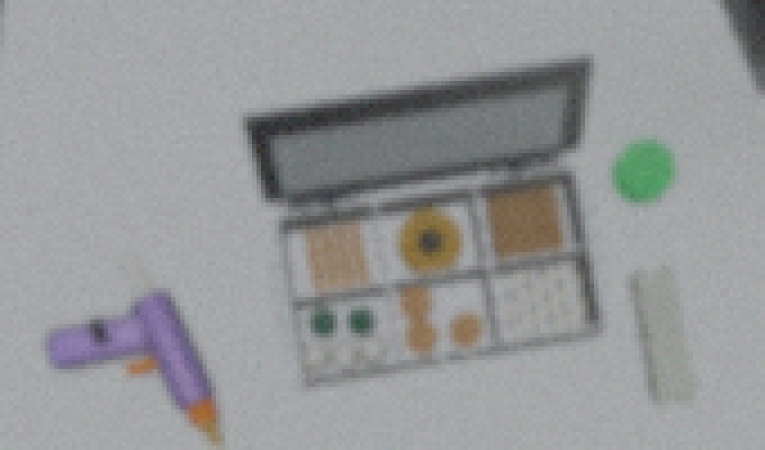

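View pics/sb.png

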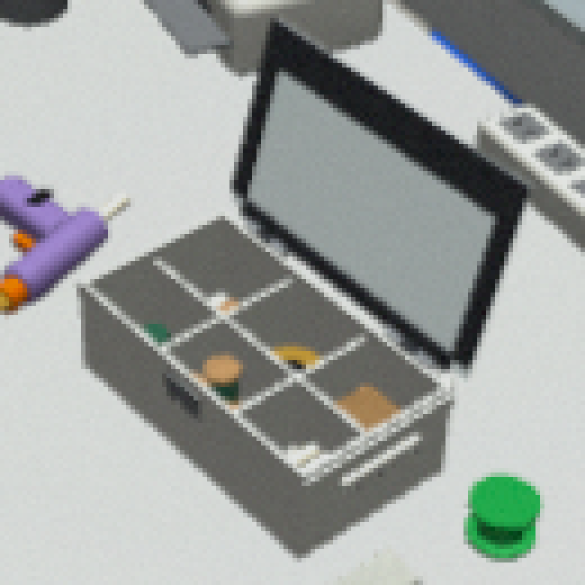

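The top crop shows the rim corners at about FL (305,384), FR (601,330), RR (578,175) and RL (281,223), and the lid's top corners at (248,118) and (592,60). The side crop shows rim corners FL (80,288), FR (305,478), RR (450,388) and RL (222,217), and lid top corners at (275,20) and (525,188). I'll cast these as rays.

```bash
cat >h.py <<'E'
import cv2,numpy as np
def cam(n):
    c=np.load(n); R=cv2.Rodrigues(c["rvec"].astype(float))[0]; f=200/np.tan(np.radians(float(c["vertical_fov"]))/2)
    return R,-R.T@c["tvec"],f,float(c["cx"]),float(c["cy"])
def ray(C,p):
    R,o,f,cx,cy=C; d=R.T@np.array([(p[0]-cx)/f,(p[1]-cy)/f,1]); return o,d/np.linalg.norm(d)
def plane(C,p,z): o,d=ray(C,p); return o+d*(z-o[2])/d[2]
def tri(C,p,D,q):
    o,d=ray(C,p);a,e=ray(D,q); s=np.linalg.lstsq(np.c_[d,-e],a-o,rcond=None)[0]
    x,y=o+d*s[0],a+e*s[1]; return (x+y)/2,np.linalg.norm(x-y)
E
python3 - <<'E'
from h import *
T=cam("top0.npz");S=cam("side0.npz")
t=np.array([(305,384),(601,330),(578,175),(281,223),(248,118),(592,60)])/4.5+[240,120]
s=np.array([(80,288),(305,478),(450,388),(222,217),(275,20),(525,188)])/4.5+[280,130]
P=[];Q=[]
for i in range(6):
    if i<4: P.append(plane(T,t[i],85));Q.append(plane(S,s[i],85)); print(P[-1].round(1),Q[-1].round(1),end=' ')
    x,e=tri(T,t[i],S,s[i]); print(x.round(1),e.round(1))
for p in(P,Q):
    p=np.array(p); w=p[:4].mean(0); print("c",w.round(1),"sz",np.linalg.norm(p[0]-p[1]),np.linalg.norm(p[2]-p[1]),np.degrees([np.arctan2(*(p[a]-p[b])[[0,1]]*[-1,1]) for a,b in((0,1),(3,2))]).round(2))
E
```

```text
[471.5  48.2  85. ] [473.9  44.   85. ] [473.4  47.5  82.3] 3.9
[ 507.2 -180.    85. ] [ 512.3 -188.2   85. ] [ 511.3 -182.6   79.6] 8.1
[ 627.8 -166.4   85. ] [ 638.5 -167.3   85. ] [ 631.6 -168.4   88.2] 9.6
[596.4  64.   85. ] [599.8  62.2  85. ] [598.2  63.2  84.6] 3.8
[649.3  76.8 230.2] 0.9
[ 683.6 -161.7  230.3] 1.1
c [550.7 -58.5  85. ] sz 230.9863101887314 121.36358076574638 [8.91 7.78]
c [556.1 -62.3  85. ] sz 235.3228805014354 127.91215670286563 [9.4  9.58]
```

```bash
cat >>h.py <<'E'
from scipy.spatial.transform import Rotation as Ro
PSI=np.radians(8.6); C0=np.array([554,-60,0.])
RC=Ro.from_euler('z',PSI)
def goal(x,y,z,tilt):  # case coords mm; tilt deg: 0 = down, + = fingers point to the rear
    Rt=RC*Ro.from_matrix(np.array([[-1,0,0],[0,1,0],[0,0,-1.]]).T)*Ro.from_euler('y',-tilt,degrees=True)
    return C0+RC.apply([x,y,z]),Rt
def rows(*g):
    from workcell import arm
    s=arm.state(); p=np.array(s["position"]); R=Ro.from_rotvec(s["eef_rot"])
    print("t",s["time_s"],"q",np.round(s["joint_pos"],2),"case",RC.inv().apply(p-C0).round(1),"F",np.round(s["ft_force"],1),"w",s["grip_width"])
    for a in g:
        P,T=goal(*a); print(a,"d",(R.inv().apply(P-p)/1000).round(4),"a",(R.inv()*T).as_rotvec(degrees=True).round(1))
E
python3 -c "
from h import *
rows((130,0,330,0),(130,0,330,40))"
```

```text
t 0.1 q [ 1.02  0.21  1.54 -0.    1.39 -0.15] case [-236.8  630.6  204.4] F [-0.7 -0.3 -0.5] w 93.84209766841093
(130, 0, 330, 0) d [-0.6436 -0.3437 -0.1251] a [ -0.1  -0.  -31.7]
(130, 0, 330, 40) d [-0.6436 -0.3437 -0.1251] a [-11.2 -39.  -30.4]
```

Emit:
{"method": "arm_command", "body": {
  "targets": [
    {"dz": -0.042},
    {"dz": -0.084, "az": -6},
    {"dz": -0.125, "az": -12},
    {"dx": -0.03, "dy": -0.016, "dz": -0.125, "az": -18},
    {"dx": -0.065, "dy": -0.035, "dz": -0.125, "az": -24},
    {"dx": -0.1, "dy": -0.053, "dz": -0.125, "az": -30},
    {"dx": -0.13, "dy": -0.07, "dz": -0.125, "az": -32},
    {"dx": -0.165, "dy": -0.088, "dz": -0.125, "az": -32}
  ],
  "claw": -1
}}

```text
schema error: expected keys dx, dy, dz, ax, ay, az
```

```bash
python3 -c "
from h import *
rows((0,0,330,0),(130,0,330,0),(130,0,330,40))"
```

```text
t 0.1 q [ 1.02  0.21  1.54 -0.    1.39 -0.15] case [-236.8  630.6  204.4] F [-0.7 -0.3 -0.5] w 93.84209766841093
(0, 0, 330, 0) d [-0.5331 -0.412  -0.1249] a [ -0.1  -0.  -31.7]
(130, 0, 330, 0) d [-0.6436 -0.3437 -0.1251] a [ -0.1  -0.  -31.7]
(130, 0, 330, 40) d [-0.6436 -0.3437 -0.1251] a [-11.2 -39.  -30.4]
```

All six keys are required in each row.

Emit:
{"method": "arm_command", "body": {
  "targets": [
    {"dx": 0, "dy": 0, "dz": -0.04, "ax": 0, "ay": 0, "az": 0},
    {"dx": 0, "dy": 0, "dz": -0.08, "ax": 0, "ay": 0, "az": -6},
    {"dx": 0, "dy": 0, "dz": -0.12, "ax": 0, "ay": 0, "az": -12},
    {"dx": -0.03, "dy": -0.016, "dz": -0.125, "ax": 0, "ay": 0, "az": -18},
    {"dx": -0.065, "dy": -0.035, "dz": -0.125, "ax": 0, "ay": 0, "az": -24},
    {"dx": -0.1, "dy": -0.053, "dz": -0.125, "ax": 0, "ay": 0, "az": -30},
    {"dx": -0.13, "dy": -0.07, "dz": -0.125, "ax": 0, "ay": 0, "az": -32},
    {"dx": -0.165, "dy": -0.088, "dz": -0.125, "ax": 0, "ay": 0, "az": -32}
  ],
  "claw": -1
}}

```text
time_s: 0.77
position: [343.2, 381.7, 330.1]
eef_rot: [0.247, -3.131, 0.0]
ft_force: [0.5, 0.6, 0.1]
grip_width: 44.2
```

```bash
python3 -c "
from h import *
rows((0,0,330,0),(130,0,330,0),(130,0,330,40))"
```

```text
t 0.7667 q [ 0.67  0.    1.51  0.    1.63 -1.06] case [-142.4  468.3  330.1] F [0.5 0.6 0.1] w 44.2328269189559
(0, 0, 330, 0) d [-0.1391 -0.4693 -0.    ] a [ 0.  -0.   0.4]
(130, 0, 330, 0) d [-2.691e-01 -4.702e-01 -1.000e-04] a [ 0.  -0.   0.4]
(130, 0, 330, 40) d [-2.691e-01 -4.702e-01 -1.000e-04] a [  0.1 -40.    0.4]
```

Emit:
{"method": "arm_command", "body": {
  "targets": [
    {"dx": 0.02, "dy": -0.47, "dz": 0, "ax": 0, "ay": -15, "az": 0},
    {"dx": 0.02, "dy": -0.47, "dz": 0, "ax": 0, "ay": -15, "az": 0},
    {"dx": 0.02, "dy": -0.47, "dz": 0, "ax": 0, "ay": -25, "az": 0},
    {"dx": 0.02, "dy": -0.47, "dz": 0, "ax": 0, "ay": -30, "az": 0},
    {"dx": 0.02, "dy": -0.47, "dz": 0, "ax": 0, "ay": -45, "az": 0},
    {"dx": 0.02, "dy": -0.47, "dz": 0, "ax": 0, "ay": -45, "az": 0},
    {"dx": 0.02, "dy": -0.47, "dz": 0, "ax": 0, "ay": -45, "az": 0},
    {"dx": 0.02, "dy": -0.47, "dz": 0, "ax": 0, "ay": -45, "az": 0}
  ]
}}

```text
time_s: 1.43
position: [409.0, 93.5, 323.4]
eef_rot: [-0.183, 2.374, 0.074]
ft_force: [1.1, 0.3, -0.4]
grip_width: 0.1
```

```bash
python3 -c "
from h import *
rows((-120,0,200,45),(-100,0,78,45))"
```

```text
t 1.4333 q [-0.17 -0.86  2.26  0.26  1.02 -1.95] case [-120.4  173.4  323.4] F [ 1.1  0.3 -0.4] w 0.13977007227882388
(-120, 0, 200, 45) d [ 0.0854 -0.1735  0.089 ] a [ 0.2 -1.3  0.2]
(-100, 0, 78, 45) d [ 0.1551 -0.1736  0.1911] a [ 0.2 -1.3  0.2]
```

Emit:
{"method": "arm_command", "body": {
  "targets": [
    {"dx": 0.085, "dy": -0.173, "dz": 0.089, "ax": 0, "ay": 0, "az": 0},
    {"dx": 0.085, "dy": -0.173, "dz": 0.089, "ax": 0, "ay": 0, "az": 0},
    {"dx": 0.085, "dy": -0.173, "dz": 0.089, "ax": 0, "ay": 0, "az": 0},
    {"dx": 0.085, "dy": -0.173, "dz": 0.089, "ax": 0, "ay": 0, "az": 0},
    {"dx": 0.085, "dy": -0.173, "dz": 0.089, "ax": 0, "ay": 0, "az": 0},
    {"dx": 0.085, "dy": -0.173, "dz": 0.089, "ax": 0, "ay": 0, "az": 0},
    {"dx": 0.12, "dy": -0.173, "dz": 0.14, "ax": 0, "ay": 0, "az": 0},
    {"dx": 0.155, "dy": -0.173, "dz": 0.191, "ax": 0, "ay": 0, "az": 0}
  ]
}}

```text
time_s: 2.1
position: [457.6, -46.7, 159.5]
eef_rot: [-0.15, 2.4, 0.046]
ft_force: [-0.6, 0.8, -0.9]
grip_width: 0.4
```

```bash
python3 -c "
from h import *
rows((-110,0,120,45),(-100,0,78,45))"
```

```text
t 2.1 q [-0.67 -0.46  2.42  0.76  0.76 -2.82] case [-93.3  27.5 159.5] F [-0.6  0.8 -0.9] w 0.42936914619982436
(-110, 0, 120, 45) d [ 0.0385 -0.0277  0.0187] a [-1.5 -2.8 -0.9]
(-100, 0, 78, 45) d [ 0.0593 -0.027   0.0565] a [-1.5 -2.8 -0.9]
```

```bash
cat >k.py <<'E'
from h import *
D=[([1.016,.207,1.542,0,1.393,-.15],[225.9,528.8,205.4],[-.63,-3.077,.003]),
([.67,0,1.51,0,1.63,-1.06],[343.2,381.7,330.1],[.247,-3.131,0]),
([-.17,-.86,2.26,.26,1.02,-1.95],[409,93.5,323.4],[-.183,2.374,.074]),
([-.67,-.46,2.42,.76,.76,-2.82],[457.6,-46.7,159.5],[-.15,2.4,.046])]
z=lambda a:Ro.from_euler('z',a); y=lambda a:Ro.from_euler('y',a)
def orient(q): return z(q[0])*y(q[1]+q[2])*z(q[3])*y(q[4])*z(q[5])
def basis(q):
    A=z(q[0]).as_matrix(); B=(z(q[0])*y(q[1])).as_matrix(); E=(z(q[0])*y(q[1]+q[2])).as_matrix(); T=orient(q).as_matrix()
    return np.c_[A,B[:,2],E[:,0],E[:,2],T[:,2]]
X=np.linalg.lstsq(np.vstack([basis(q) for q,_,_ in D]),np.concatenate([p for _,p,_ in D]),rcond=1e-6)[0]
if __name__=="__main__":
    print("a1,b,h,L2,a3,L3,d",X.round(1))
    for q,p,r in D: print((basis(q)@X-p).round(1),(orient(q).inv()*Ro.from_rotvec(r)).as_rotvec(degrees=True).round(1))
E
python3 k.py; python3 -c "
from h import *
rows()"
```

```text
a1,b,h,L2,a3,L3,d [  0.8  86.6 281.7 454.3  96.5 499.5 338.8]
[-0.   0.1 -1.5] [ 0.1  0.1 89.9]
[-0.5  0.3  1.1] [-0.1  0.1 90.1]
[ 0.  -0.5 -0.3] [-0.1  0.  90.2]
[-0.1 -0.1  0.7] [-0.3  0.1 90.1]
t 2.1 q [-0.67 -0.46  2.42  0.76  0.76 -2.82] case [-93.3  27.5 159.5] F [-0.6  0.8 -0.9] w 0.42936914619982436
```

```bash
cat >>k.py <<'E'
from scipy.optimize import least_squares
LO=np.array([-2.73,-.86,.23,-1.11,.08,-2.82]);HI=np.array([2.73,2.22,2.46,4.25,2.63,2.82])
def pose(x,yy,zz,tilt,phi,flip):
    """case coords; finger azimuth phi rel. case x; jaw horizontal; flip=1: tool x = forward"""
    P=C0+RC.apply([x,yy,zz]); B=Ro.from_euler('z',PSI+np.radians(phi))*Ro.from_matrix(np.diag([-1.,1,-1]))*Ro.from_euler('y',-tilt,degrees=True)
    return P,B*z(np.pi*flip)
def ik(P,T,seeds):
    best=None
    for s in seeds:
        f=lambda q:np.r_[(basis(q)@X-P)/100,(T.inv()*orient(q)*z(np.pi/2)).as_rotvec()]
        r=least_squares(f,np.clip(s,LO+.01,HI-.01),bounds=(LO,HI))
        if best is None or r.cost<best.cost: best=r
        if r.cost<1e-6: break
    q=best.x; return best.cost,q,np.minimum(q-LO,HI-q).min()
E
cat >scan.py <<'E'
from k import *
S=[[-.5,-.4,2.3,.5,.8,0],[-.5,-.3,2.2,0,1,.5],[-.3,0,2,-.5,1,1],[-.5,-.3,2.2,3,1,.5]]
for y0 in(-90,0,80):
  for tilt in(30,40,50):
    for phi in(-50,-30,0):
      for fl in(0,1):
        o=[ik(*pose(x,y0,zz,tilt,phi,fl),S) for x,zz in((-76,78),(-40,170),(10,218),(60,250))]
        if o[0][0]<1e-4 and o[1][0]<1e-4: print(y0,tilt,phi,fl,[(round(a,5),round(m,2)) for a,_,m in o],o[0][1].round(2))
E
python3 scan.py
```

```text
-90 30 -50 0 [(np.float64(0.0), np.float64(0.29)), (np.float64(0.0), np.float64(0.44)), (np.float64(0.0), np.float64(0.59)), (np.float64(0.0), np.float64(0.74))] [-0.37  0.01  2.17 -0.37  0.5  -0.93]
-90 30 -50 1 [(np.float64(0.0), np.float64(0.29)), (np.float64(0.0), np.float64(0.44)), (np.float64(0.0), np.float64(0.59)), (np.float64(0.0), np.float64(0.63))] [-0.37  0.01  2.17 -0.37  0.5   2.21]
-90 30 -30 0 [(np.float64(0.0), np.float64(0.24)), (np.float64(0.0), np.float64(0.39)), (np.float64(0.0), np.float64(0.54)), (np.float64(0.0), np.float64(0.68))] [-0.54 -0.04  2.22  0.19  0.45 -1.88]
-90 30 -30 1 [(np.float64(0.0), np.float64(0.24)), (np.float64(0.0), np.float64(0.39)), (np.float64(0.0), np.float64(0.54)), (np.float64(0.0), np.float64(0.68))] [-0.54 -0.04  2.22  0.19  0.45  1.26]
-90 30 0 1 [(np.float64(0.0), np.float64(0.3)), (np.float64(0.0), np.float64(0.43)), (np.float64(0.0), np.float64(0.58)), (np.float64(0.0), np.float64(0.71))] [-0.75  0.02  2.16  0.63  0.72  0.24]
-90 40 -50 0 [(np.float64(0.0), np.float64(0.18)), (np.float64(0.0), np.float64(0.32)), (np.float64(0.0
[... 4738 characters left out ...]
loat64(0.0), np.float64(0.4)), (np.float64(0.0), np.float64(0.43))] [ 0.21  0.02  2.26 -1.    0.66  0.11]
80 40 -30 0 [(np.float64(0.0), np.float64(0.07)), (np.float64(0.0), np.float64(0.21)), (np.float64(0.0), np.float64(0.37)), (np.float64(0.0), np.float64(0.51))] [ 0.   -0.13  2.39 -0.86  0.32 -0.44]
80 40 -30 1 [(np.float64(0.0), np.float64(0.07)), (np.float64(0.0), np.float64(0.21)), (np.float64(0.0), np.float64(0.37)), (np.float64(0.0), np.float64(0.51))] [ 0.   -0.13  2.39 -0.86  0.32  2.7 ]
80 40 0 1 [(np.float64(0.0), np.float64(0.01)), (np.float64(0.0), np.float64(0.16)), (np.float64(0.0), np.float64(0.31)), (np.float64(0.0), np.float64(0.45))] [-0.45 -0.2   2.45  0.95  0.46  0.2 ]
```

```bash
cat >>k.py <<'E'
def go(*g):
    from workcell import arm
    s=arm.state(); p=np.array(s["position"]); R=Ro.from_rotvec(s["eef_rot"]); q=np.array(s["joint_pos"])
    print("t",round(s["time_s"],2),"q",q.round(2),"case",RC.inv().apply(p-C0).round(1),"F",np.round(s["ft_force"],1))
    for a in g:
        P,T=pose(*a); c,qq,m=ik(P,T,[q,[-.5,0,2.2,.6,.7,0]]); q=qq if c<1e-5 else q
        print(a,"d",(R.inv().apply(P-p)/1000).round(4),"a",(R.inv()*T).as_rotvec(degrees=True).round(1),"| q",qq.round(2),"c%.0e m%.2f"%(c,m))
E
python3 -c "
from k import *
go((-60,-60,290,40,0,0),(-60,-60,290,40,0,1),(60,-60,300,40,0,1),(165,-60,300,40,0,1),(165,-60,205,40,0,1),(130,-60,205,40,0,1),(40,-60,290,40,0,1),(-40,-60,200,40,0,1),(-82,-60,72,40,0,1))"
```

```text
t 2.1 q [-0.67 -0.46  2.42  0.76  0.76 -2.82] case [-93.3  27.5 159.5] F [-0.6  0.8 -0.9]
(-60, -60, 290, 40, 0, 0) d [-0.1137 -0.0877 -0.072 ] a [-1.5  2.2 -0.9] | q [-0.77 -0.38  2.07  0.62  1.08 -2.69] c5e-23 m0.13
(-60, -60, 290, 40, 0, 1) d [-0.1137 -0.0877 -0.072 ] a [  3.5   2.3 179. ] | q [-0.77 -0.38  2.07  0.62  1.08  0.45] c1e-21 m0.39
(60, -60, 300, 40, 0, 1) d [-0.2093 -0.0843  0.0012] a [  3.5   2.3 179. ] | q [-0.54 -0.13  1.85  0.54  0.92  0.66] c4e-27 m0.61
(165, -60, 300, 40, 0, 1) d [-0.287  -0.0813  0.0717] a [  3.5   2.3 179. ] | q [-0.41  0.09  1.64  0.47  0.85  0.8 ] c7e-30 m0.77
(165, -60, 205, 40, 0, 1) d [-0.2232 -0.0805  0.142 ] a [  3.5   2.3 179. ] | q [-0.41  0.18  1.74  0.57  0.68  0.66] c1e-29 m0.60
(130, -60, 205, 40, 0, 1) d [-0.1973 -0.0815  0.1185] a [  3.5   2.3 179. ] | q [-0.45  0.12  1.82  0.6   0.69  0.6 ] c2e-29 m0.61
(40, -60, 290, 40, 0, 1) d [-0.1878 -0.0848 -0.0049] a [  3.5   2.3 179. ] | q [-0.57 -0.16  1.9   0.56  0.92  0.61] c2e-28 m0.56
(-40, -60, 200, 40, 0, 1) d [-0.0681 -0.0863  0.008 ] a [  3.5   2.3 179. ] | q [-0.73 -0.22  2.15  0.71  0.86  0.31] c2e-28 m0.31
(-82, -60, 72, 40, 0, 1) d [ 0.0491 -0.0864  0.0746] a [  3.5   2.3 179. ] | q [-0.83 -0.02  2.32  1.01  0.68 -0.18] c2e-29 m0.14
```

Emit:
{"method": "arm_command", "body": {
  "targets": [
    {"dx": -0.03, "dy": -0.02, "dz": -0.02, "ax": 0, "ay": 0, "az": 7},
    {"dx": -0.055, "dy": -0.04, "dz": -0.035, "ax": 0, "ay": 0, "az": 14},
    {"dx": -0.08, "dy": -0.06, "dz": -0.05, "ax": 0, "ay": 0, "az": 21},
    {"dx": -0.1, "dy": -0.08, "dz": -0.065, "ax": 0, "ay": 0, "az": 28},
    {"dx": -0.114, "dy": -0.088, "dz": -0.072, "ax": 0, "ay": 0, "az": 35},
    {"dx": -0.114, "dy": -0.088, "dz": -0.072, "ax": 0, "ay": 0, "az": 42},
    {"dx": -0.114, "dy": -0.088, "dz": -0.072, "ax": 0, "ay": 0, "az": 49},
    {"dx": -0.114, "dy": -0.088, "dz": -0.072, "ax": 0, "ay": 0, "az": 56}
  ]
}}

```text
time_s: 2.77
position: [503.9, -125.8, 290.4]
eef_rot: [1.021, 2.246, 0.495]
ft_force: [-0.6, -0.2, -0.4]
grip_width: 0.6
```

Emit:
{"method": "arm_command", "body": {
  "targets": [
    {"dx": 0, "dy": 0, "dz": 0, "ax": 0, "ay": 0, "az": 7},
    {"dx": 0, "dy": 0, "dz": 0, "ax": 0, "ay": 0, "az": 14},
    {"dx": 0, "dy": 0, "dz": 0, "ax": 0, "ay": 0, "az": 21},
    {"dx": 0, "dy": 0, "dz": 0, "ax": 0, "ay": 0, "az": 28},
    {"dx": 0, "dy": 0, "dz": 0, "ax": 0, "ay": 0, "az": 35},
    {"dx": 0, "dy": 0, "dz": 0, "ax": 0, "ay": 0, "az": 42},
    {"dx": 0, "dy": 0, "dz": 0, "ax": 0, "ay": 0, "az": 49},
    {"dx": 0, "dy": 0, "dz": 0, "ax": 0, "ay": 0, "az": 56}
  ]
}}

```text
time_s: 3.43
position: [503.7, -125.3, 289.8]
eef_rot: [2.086, 1.605, 0.873]
ft_force: [-0.3, -0.3, -0.1]
grip_width: 0.6
```

Emit:
{"method": "arm_command", "body": {
  "targets": [
    {"dx": 0, "dy": 0, "dz": 0, "ax": 0, "ay": 0, "az": 7},
    {"dx": 0, "dy": 0, "dz": 0, "ax": 0, "ay": 0, "az": 14},
    {"dx": 0, "dy": 0, "dz": 0, "ax": 0, "ay": 0, "az": 21},
    {"dx": 0, "dy": 0, "dz": 0, "ax": 0, "ay": 0, "az": 28},
    {"dx": 0, "dy": 0, "dz": 0, "ax": 0, "ay": 0, "az": 35},
    {"dx": 0, "dy": 0, "dz": 0, "ax": 0, "ay": 0, "az": 42},
    {"dx": 0, "dy": 0, "dz": 0, "ax": 0, "ay": 0, "az": 49},
    {"dx": 0, "dy": 0, "dz": 0, "ax": 0, "ay": 0, "az": 56}
  ]
}}

```text
time_s: 4.1
position: [503.7, -125.3, 289.9]
eef_rot: [2.861, 0.482, 1.117]
ft_force: [-0.3, -0.6, 0.8]
grip_width: 0.4
```

```bash
python3 -c "
from k import *
go((-20,-60,320,40,0,1),(165,-60,315,40,0,1),(165,-60,205,40,0,1))"
```

```text
t 4.1 q [-0.78 -0.41  2.11  0.66  1.04  0.23] case [-59.5 -57.  289.9] F [-0.3 -0.6  0.8]
(-20, -60, 320, 40, 0, 1) d [0.0481 0.0123 0.0042] a [ 1.3 -2.  10.9] | q [-0.68 -0.31  1.96  0.58  1.06  0.56] c4e-24 m0.50
(165, -60, 315, 40, 0, 1) d [0.1799 0.0353 0.1321] a [ 1.3 -2.  10.9] | q [-0.41  0.08  1.62  0.46  0.88  0.82] c5e-30 m0.80
(165, -60, 205, 40, 0, 1) d [0.1077 0.0197 0.2136] a [ 1.3 -2.  10.9] | q [-0.41  0.18  1.74  0.57  0.68  0.66] c3e-29 m0.60
```

Emit:
{"method": "arm_command", "body": {
  "targets": [
    {"dx": 0.03, "dy": 0.006, "dz": 0.002, "ax": 0.5, "ay": -1, "az": 6},
    {"dx": 0.048, "dy": 0.012, "dz": 0.004, "ax": 1.3, "ay": -2, "az": 11},
    {"dx": 0.076, "dy": 0.017, "dz": 0.031, "ax": 1.3, "ay": -2, "az": 11},
    {"dx": 0.102, "dy": 0.022, "dz": 0.057, "ax": 1.3, "ay": -2, "az": 11},
    {"dx": 0.128, "dy": 0.027, "dz": 0.082, "ax": 1.3, "ay": -2, "az": 11},
    {"dx": 0.154, "dy": 0.031, "dz": 0.107, "ax": 1.3, "ay": -2, "az": 11},
    {"dx": 0.18, "dy": 0.035, "dz": 0.132, "ax": 1.3, "ay": -2, "az": 11},
    {"dx": 0.18, "dy": 0.035, "dz": 0.132, "ax": 1.3, "ay": -2, "az": 11}
  ]
}}

```text
time_s: 4.77
position: [729.7, -92.0, 312.8]
eef_rot: [-2.896, -0.227, -1.053]
ft_force: [-1.0, 0.6, -0.1]
grip_width: 0.4
```

```bash
python3 -c "
from k import *
go((165,-60,205,40,0,1),(130,-60,205,40,0,1))"
```

```text
t 4.77 q [-0.4   0.09  1.62  0.46  0.87  0.81] case [169.  -57.9 312.8] F [-1.   0.6 -0.1]
(165, -60, 205, 40, 0, 1) d [-0.0722  0.0019  0.0801] a [-0.1  0.1  0.3] | q [-0.41  0.18  1.74  0.57  0.68  0.66] c1e-29 m0.60
(130, -60, 205, 40, 0, 1) d [-0.0991  0.0016  0.0576] a [-0.1  0.1  0.3] | q [-0.45  0.12  1.82  0.6   0.69  0.6 ] c3e-29 m0.61
```

Emit:
{"method": "arm_command", "body": {
  "targets": [
    {"dx": -0.02, "dy": 0.001, "dz": 0.025, "ax": 0, "ay": 0, "az": 0},
    {"dx": -0.04, "dy": 0.002, "dz": 0.05, "ax": 0, "ay": 0, "az": 0},
    {"dx": -0.055, "dy": 0.002, "dz": 0.07, "ax": 0, "ay": 0, "az": 0},
    {"dx": -0.067, "dy": 0.002, "dz": 0.084, "ax": 0, "ay": 0, "az": 0},
    {"dx": -0.067, "dy": 0.002, "dz": 0.084, "ax": 0, "ay": 0, "az": 0}
  ]
}}

```text
time_s: 5.18
position: [725.0, -94.0, 200.7]
eef_rot: [-2.899, -0.223, -1.04]
ft_force: [-1.3, 0.3, 0.0]
grip_width: 0.4
```

```bash
python3 - <<'E'
from k import *
from workcell import arm
go((150,-60,205,40,0,1),(110,-60,205,40,0,1),(60,-60,205,40,0,1))
c=arm.read_camera("side"); np.savez("side1.npz",**c)
b=cv2.resize(c["pixels"][60:260,280:480,::-1],None,fx=3,fy=3,interpolation=3); cv2.imwrite("pics/s1.png",b)
E
```

```text
t 5.18 q [-0.41  0.19  1.74  0.57  0.68  0.66] case [164.  -59.2 200.7] F [-1.3  0.3  0. ]
(150, -60, 205, 40, 0, 1) d [-0.0081  0.0007 -0.0122] a [-0.2  0.5  0.1] | q [-0.43  0.16  1.77  0.59  0.69  0.64] c2e-27 m0.61
(110, -60, 205, 40, 0, 1) d [-0.039   0.0005 -0.0376] a [-0.2  0.5  0.1] | q [-0.47  0.08  1.86  0.62  0.7   0.57] c1e-27 m0.60
(60, -60, 205, 40, 0, 1) d [-0.0776  0.0003 -0.0694] a [-0.2  0.5  0.1] | q [-0.54 -0.02  1.96  0.65  0.74  0.49] c9e-25 m0.50
```

View pics/s1.png

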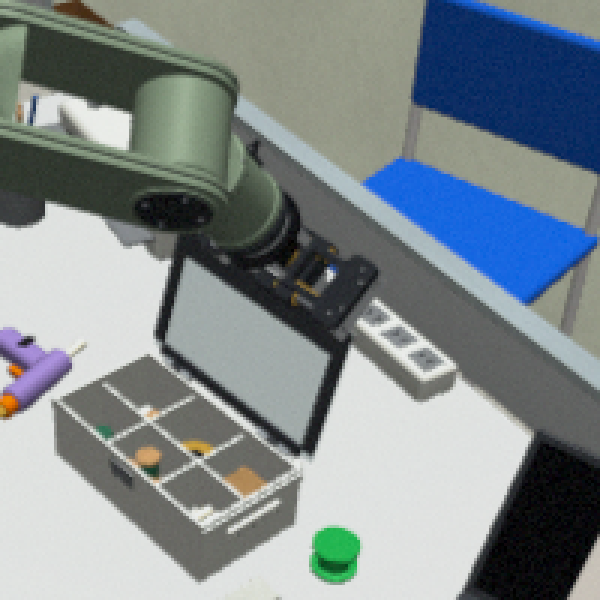

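The finger hangs behind the lid's top edge, about level with picture point (345,320), and nothing is touching it. Next I push forward slowly.

Emit:
{"method": "arm_command", "body": {
  "targets": [
    {"dx": -0.004, "dy": 0, "dz": -0.003, "ax": 0, "ay": 0, "az": 0},
    {"dx": -0.008, "dy": 0, "dz": -0.006, "ax": 0, "ay": 0, "az": 0},
    {"dx": -0.012, "dy": 0, "dz": -0.01, "ax": 0, "ay": 0, "az": 0},
    {"dx": -0.016, "dy": 0, "dz": -0.013, "ax": 0, "ay": 0, "az": 0},
    {"dx": -0.02, "dy": 0, "dz": -0.016, "ax": 0, "ay": 0, "az": 0},
    {"dx": -0.024, "dy": 0, "dz": -0.019, "ax": 0, "ay": 0, "az": 0},
    {"dx": -0.028, "dy": 0, "dz": -0.023, "ax": 0, "ay": 0, "az": 0},
    {"dx": -0.031, "dy": 0, "dz": -0.026, "ax": 0, "ay": 0, "az": 0}
  ]
}}

```text
time_s: 5.9
position: [692.4, -102.1, 214.9]
eef_rot: [-2.894, -0.225, -1.074]
ft_force: [1.8, 3.0, 9.5]
grip_width: 0.3
```

```bash
python3 - <<'E'
from k import *
from workcell import arm
go((100,-60,202,40,0,1),(90,-60,202,40,0,1))
c=arm.read_camera("side"); np.savez("side2.npz",**c)
b=cv2.resize(c["pixels"][100:260,280:440,::-1],None,fx=3.5,fy=3.5,interpolation=3); cv2.imwrite("pics/s2.png",b)
E
```

```text
t 5.9 q [-0.45  0.1   1.82  0.61  0.7   0.59] case [130.6 -62.3 214.9] F [1.8 3.  9.5]
(100, -60, 202, 40, 0, 1) d [-0.0316 -0.0025 -0.0102] a [ 0.2 -0.7  0.4] | q [-0.48  0.06  1.88  0.63  0.7   0.55] c2e-28 m0.58
(90, -60, 202, 40, 0, 1) d [-0.0391 -0.0025 -0.0167] a [ 0.2 -0.7  0.4] | q [-0.5   0.04  1.9   0.64  0.71  0.53] c1e-27 m0.56
```

View pics/s2.png

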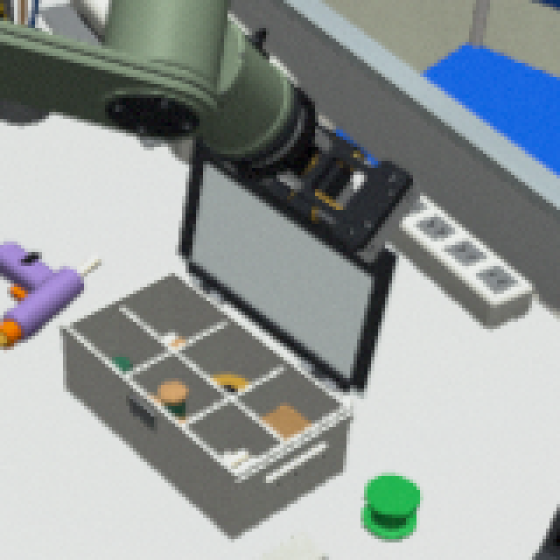

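```bash
python3 - <<'E'
from k import *
def th(f,px,yy):
    o,d=ray(cam(f),px); o=RC.inv().apply(o-C0);d=RC.inv().apply(d); p=o+d*(yy-o[1])/d[1]
    print(p.round(1),"theta",np.arctan2(p[2]-85,-(p[0]-69)).round(3),"r",np.hypot(p[2]-85,p[0]-69).round(1))
th("side0.npz",(525/4.5+280,188/4.5+130),-122); th("side0.npz",(275/4.5+280,20/4.5+130),122)
th("side1.npz",(350/3+280,335/3+60),-122);th("side1.npz",(185/3+280,235/3+60),122)
th("side2.npz",(393/3.5+280,254/3.5+100),-122);th("side2.npz",(198/3.5+280,147/3.5+100),122)
E
python3 -c "
from h import *
rows()"
```

```text
[ 111.2 -122.   232.5] theta 1.85 r 153.4
[116.1 122.  229.1] theta 1.887 r 151.6
[ 111.1 -122.   232.9] theta 1.848 r 153.8
[118.9 122.  213.5] theta 1.942 r 137.8
[  93.1 -122.   238.6] theta 1.726 r 155.5
[ 98.1 122.  208.4] theta 1.803 r 126.8
t 5.95 q [-0.45  0.1   1.82  0.61  0.7   0.59] case [130.  -62.5 214.7] F [1.2 1.7 6.9] w 0.39302865497755735
```

Emit:
{"method": "arm_command", "body": {
  "targets": [
    {"dx": 0, "dy": 0, "dz": 0, "ax": 0, "ay": 0, "az": 0},
    {"dx": 0, "dy": 0, "dz": 0, "ax": 0, "ay": 0, "az": 0},
    {"dx": 0, "dy": 0, "dz": 0, "ax": 0, "ay": 0, "az": 0}
  ]
}}

```text
time_s: 6.2
position: [692.2, -102.6, 214.3]
eef_rot: [-2.896, -0.225, -1.072]
ft_force: [1.1, 2.3, 8.2]
grip_width: 0.6
```

```bash
python3 -c "
from k import *
go((130,-60,214,25,0,1),(90,-60,202,40,0,1))"
```

```text
t 6.2 q [-0.45  0.1   1.82  0.61  0.7   0.59] case [130.3 -62.8 214.3] F [1.1 2.3 8.2]
(130, -60, 214, 25, 0, 1) d [-0.0004 -0.0028 -0.    ] a [  0.3 -15.6   0.3] | q [-0.37  0.2   1.6   0.26  0.98  0.94] c6e-20 m0.86
(90, -60, 202, 40, 0, 1) d [-0.0386 -0.003  -0.0169] a [ 0.3 -0.6  0.4] | q [-0.5   0.04  1.9   0.64  0.71  0.53] c6e-31 m0.56
```

The steady 8 N is friction. At 40° tilt the finger hooks on the lid's top edge and presses it down instead of tipping it. I'll turn the finger near upright, which also releases it, and push again.

Emit:
{"method": "arm_command", "body": {
  "targets": [
    {"dx": 0.002, "dy": 0.001, "dz": -0.002, "ax": 0, "ay": -5, "az": 0},
    {"dx": 0.004, "dy": 0.002, "dz": -0.002, "ax": 0, "ay": -10, "az": 0},
    {"dx": 0.006, "dy": 0.003, "dz": -0.002, "ax": 0, "ay": -16, "az": 0},
    {"dx": 0.006, "dy": 0.003, "dz": 0, "ax": 0, "ay": -22, "az": 0},
    {"dx": 0.006, "dy": 0.003, "dz": 0, "ax": 0, "ay": -28, "az": 0},
    {"dx": 0.006, "dy": 0.003, "dz": 0.002, "ax": 0, "ay": -32, "az": 0},
    {"dx": 0.006, "dy": 0.003, "dz": 0.002, "ax": 0, "ay": -32, "az": 0},
    {"dx": 0.006, "dy": 0.003, "dz": 0.002, "ax": 0, "ay": -32, "az": 0}
  ]
}}

```text
time_s: 6.87
position: [696.0, -103.6, 210.4]
eef_rot: [-3.117, -0.242, -0.222]
ft_force: [-0.3, 0.4, -0.0]
grip_width: 0.5
```

```bash
python3 -c "
from k import *
go((110,-60,208,8,0,1),(70,-60,208,8,0,1),(65,-60,208,8,0,1))"
```

```text
t 6.87 q [-0.3   0.38  1.32  0.06  1.31  1.11] case [133.9 -64.4 210.4] F [-0.3  0.4 -0. ]
(110, -60, 208, 8, 0, 1) d [-0.024  -0.0045 -0.001 ] a [ 0.2 -0.1  0.3] | q [-0.31  0.33  1.39  0.06  1.3   1.1 ] c6e-22 m1.07
(70, -60, 208, 8, 0, 1) d [-0.0636 -0.0046 -0.0066] a [ 0.2 -0.1  0.3] | q [-0.34  0.25  1.49  0.07  1.28  1.06] c4e-18 m0.97
(65, -60, 208, 8, 0, 1) d [-0.0686 -0.0047 -0.0074] a [ 0.2 -0.1  0.3] | q [-0.35  0.24  1.5   0.07  1.28  1.06] c3e-21 m0.96
```

Emit:
{"method": "arm_command", "body": {
  "targets": [
    {"dx": -0.005, "dy": 0, "dz": -0.001, "ax": 0, "ay": 0, "az": 0},
    {"dx": -0.01, "dy": 0, "dz": -0.001, "ax": 0, "ay": 0, "az": 0},
    {"dx": -0.015, "dy": 0, "dz": -0.002, "ax": 0, "ay": 0, "az": 0},
    {"dx": -0.02, "dy": 0, "dz": -0.003, "ax": 0, "ay": 0, "az": 0},
    {"dx": -0.025, "dy": 0, "dz": -0.003, "ax": 0, "ay": 0, "az": 0},
    {"dx": -0.03, "dy": 0, "dz": -0.004, "ax": 0, "ay": 0, "az": 0},
    {"dx": -0.035, "dy": 0, "dz": -0.005, "ax": 0, "ay": 0, "az": 0},
    {"dx": -0.04, "dy": 0, "dz": -0.005, "ax": 0, "ay": 0, "az": 0}
  ]
}}

```text
time_s: 7.53
position: [655.3, -110.2, 210.5]
eef_rot: [-3.118, -0.24, -0.222]
ft_force: [-0.3, -0.4, 0.4]
grip_width: 0.9
```

Emit:
{"method": "arm_command", "body": {
  "targets": [
    {"dx": -0.004, "dy": 0, "dz": 0, "ax": 0, "ay": 0, "az": 0},
    {"dx": -0.008, "dy": 0, "dz": -0.001, "ax": 0, "ay": 0, "az": 0},
    {"dx": -0.011, "dy": 0, "dz": -0.001, "ax": 0, "ay": 0, "az": 0},
    {"dx": -0.014, "dy": 0, "dz": -0.002, "ax": 0, "ay": 0, "az": 0}
  ]
}}

```text
time_s: 7.87
position: [641.3, -112.1, 209.7]
eef_rot: [-3.118, -0.24, -0.22]
ft_force: [0.2, -0.5, 0.1]
grip_width: 0.5
```

```bash
python3 - <<'E'
from k import *
from workcell import arm
go((70,-60,208,8,0,1),(62,-60,208,8,0,1))
c=arm.read_camera("side"); np.savez("side3.npz",**c)
b=cv2.resize(c["pixels"][100:260,280:440,::-1],None,fx=3.5,fy=3.5,interpolation=3); cv2.imwrite("pics/s3.png",b)
E
```

```text
t 7.87 q [-0.34  0.27  1.46  0.07  1.28  1.06] case [ 78.6 -64.6 209.7] F [ 0.2 -0.5  0.1]
(70, -60, 208, 8, 0, 1) d [-0.0087 -0.0047  0.0004] a [ 0.2 -0.   0.2] | q [-0.34  0.25  1.49  0.07  1.28  1.06] c2e-30 m0.97
(62, -60, 208, 8, 0, 1) d [-0.0166 -0.0047 -0.0007] a [ 0.2 -0.   0.2] | q [-0.35  0.24  1.51  0.07  1.28  1.06] c1e-18 m0.95
```

View pics/s3.png

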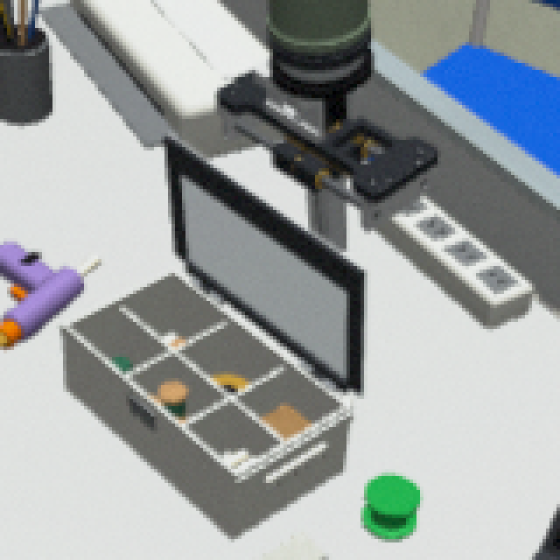

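The lid is now close to upright, with top corners at about (170,138) and (366,268). The finger is behind it at (328,225).

```bash
cat >>k.py <<'E'
def th(f,px,yy):
    o,d=ray(cam(f),px); o=RC.inv().apply(o-C0);d=RC.inv().apply(d); p=o+d*(yy-o[1])/d[1]
    print(p.round(1),"theta",np.arctan2(p[2]-85,-(p[0]-69)).round(3),"r",np.hypot(p[2]-85,p[0]-69).round(1))
E
python3 - <<'E'
from k import *
th("side3.npz",(366/3.5+280,268/3.5+100),-122);th("side3.npz",(170/3.5+280,138/3.5+100),122)
go((68,-60,208,8,0,1),(85,-60,260,20,0,1),(40,-60,290,40,0,1),(-30,-60,260,40,0,1),(-30,-60,205,40,0,1))
E
```

```text
[  63.3 -122.   239.4] theta 1.534 r 154.5
[ 65.6 122.  231.7] theta 1.548 r 146.7
t 7.92 q [-0.34  0.27  1.46  0.07  1.29  1.06] case [ 78.2 -64.6 209.9] F [ 0.4  0.1 -0.5]
(68, -60, 208, 8, 0, 1) d [-0.0103 -0.0047  0.0004] a [ 0.2 -0.   0.2] | q [-0.34  0.25  1.49  0.07  1.28  1.06] c5e-30 m0.97
(85, -60, 260, 20, 0, 1) d [ 0.0137 -0.0044 -0.0487] a [ 0.2 12.   0.2] | q [-0.39  0.12  1.57  0.19  1.16  0.98] c2e-27 m0.89
(40, -60, 290, 40, 0, 1) d [-0.0266 -0.0045 -0.0847] a [ 0.1 32.   0.3] | q [-0.57 -0.16  1.9   0.56  0.92  0.61] c3e-23 m0.56
(-30, -60, 260, 40, 0, 1) d [-0.1001 -0.0048 -0.0648] a [ 0.1 32.   0.3] | q [-0.7  -0.28  2.06  0.63  0.96  0.45] c4e-27 m0.40
(-30, -60, 205, 40, 0, 1) d [-0.1078 -0.005  -0.0103] a [ 0.1 32.   0.3] | q [-0.7  -0.21  2.13  0.7   0.85  0.34] c4e-26 m0.33
```

Emit:
{"method": "arm_command", "body": {
  "targets": [
    {"dx": -0.004, "dy": 0, "dz": -0.001, "ax": 0, "ay": 0, "az": 0},
    {"dx": -0.008, "dy": 0, "dz": -0.001, "ax": 0, "ay": 0, "az": 0},
    {"dx": -0.012, "dy": 0, "dz": -0.002, "ax": 0, "ay": 0, "az": 0},
    {"dx": -0.015, "dy": 0, "dz": -0.002, "ax": 0, "ay": 0, "az": 0},
    {"dx": -0.004, "dy": 0, "dz": -0.021, "ax": 0, "ay": 0, "az": 0},
    {"dx": 0.006, "dy": 0, "dz": -0.055, "ax": 0, "ay": 5, "az": 0},
    {"dx": 0, "dy": 0, "dz": -0.076, "ax": 0, "ay": 11, "az": 0},
    {"dx": -0.033, "dy": 0, "dz": -0.085, "ax": 0, "ay": 18, "az": 0}
  ]
}}

```text
time_s: 8.58
position: [604.1, -120.2, 297.7]
eef_rot: [-3.022, -0.24, -0.729]
ft_force: [-1.1, -1.5, 2.9]
grip_width: 0.5
```

```bash
python3 - <<'E'
from k import *
from workcell import arm
go((-5,-60,290,40,0,1),(-50,-60,250,40,0,1),(-45,-60,215,40,0,1),(-14,-60,199,40,0,1))
c=arm.read_camera("side"); np.savez("side4.npz",**c)
b=cv2.resize(c["pixels"][100:260,280:440,::-1],None,fx=3.5,fy=3.5,interpolation=3); cv2.imwrite("pics/s4.png",b)
E
```

```text
t 8.58 q [-0.49 -0.06  1.71  0.3   1.11  0.84] case [ 40.5 -67.  297.7] F [-1.1 -1.5  2.9]
(-5, -60, 290, 40, 0, 1) d [-0.044  -0.0074 -0.014 ] a [ 0.4 12.9  0.7] | q [-0.65 -0.26  1.98  0.59  0.98  0.54] c3e-22 m0.48
(-50, -60, 250, 40, 0, 1) d [-0.1022 -0.0081  0.0012] a [ 0.4 12.9  0.7] | q [-0.75 -0.31  2.11  0.65  0.98  0.4 ] c3e-29 m0.35
(-45, -60, 215, 40, 0, 1) d [-0.1137 -0.0085  0.0346] a [ 0.4 12.9  0.7] | q [-0.74 -0.26  2.14  0.69  0.9   0.34] c1e-29 m0.32
(-14, -60, 199, 40, 0, 1) d [-0.0934 -0.0086  0.063 ] a [ 0.4 12.9  0.7] | q [-0.67 -0.16  2.11  0.7   0.81  0.36] c1e-21 m0.35
```

View pics/s4.png

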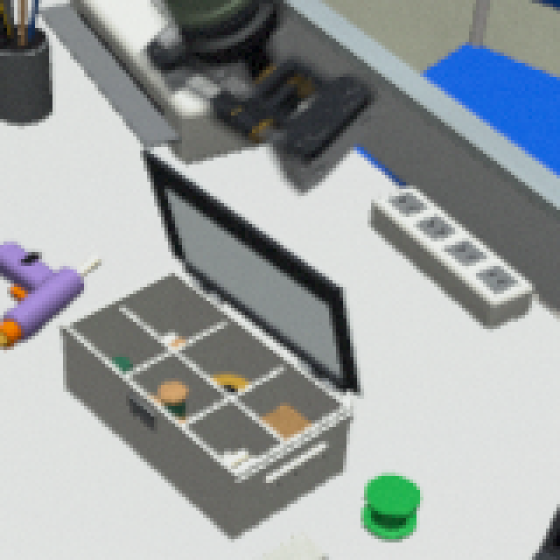

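The lid leans forward and is free, with its right top corner at (343,288), which is about 1.38 rad. I'll go round to the front now.

Emit:
{"method": "arm_command", "body": {
  "targets": [
    {"dx": -0.035, "dy": -0.004, "dz": -0.01, "ax": 0, "ay": 5, "az": 0},
    {"dx": -0.07, "dy": -0.008, "dz": -0.006, "ax": 0, "ay": 10, "az": 0.5},
    {"dx": -0.102, "dy": -0.008, "dz": 0.001, "ax": 0, "ay": 13, "az": 0.5},
    {"dx": -0.114, "dy": -0.008, "dz": 0.035, "ax": 0, "ay": 13, "az": 0.5},
    {"dx": -0.104, "dy": -0.008, "dz": 0.052, "ax": 0, "ay": 13, "az": 0.5},
    {"dx": -0.093, "dy": -0.008, "dz": 0.063, "ax": 0, "ay": 13, "az": 0.5}
  ]
}}

```text
time_s: 9.13
position: [538.5, -119.2, 188.5]
eef_rot: [-2.908, -0.206, -1.025]
ft_force: [-0.3, -0.4, 0.7]
grip_width: 0.7
```

```bash
python3 - <<'E'
from k import *
from workcell import arm
th("side4.npz",(343/3.5+280,288/3.5+100),-122)
go((-14,-60,199,40,0,1))
c=arm.read_camera("side"); np.savez("side5.npz",**c)
b=cv2.resize(c["pixels"][100:260,280:440,::-1],None,fx=3.5,fy=3.5,interpolation=3); cv2.imwrite("pics/s5.png",b)
E
```

```text
[  39.5 -122.   231.6] theta 1.372 r 149.5
t 9.13 q [-0.67 -0.17  2.13  0.69  0.81  0.36] case [-24.2 -56.2 188.5] F [-0.3 -0.4  0.7]
(-14, -60, 199, 40, 0, 1) d [ 0.0146  0.0037 -0.0018] a [ 0.1  1.1 -0.5] | q [-0.67 -0.16  2.11  0.7   0.81  0.36] c1e-28 m0.35
```

View pics/s5.png

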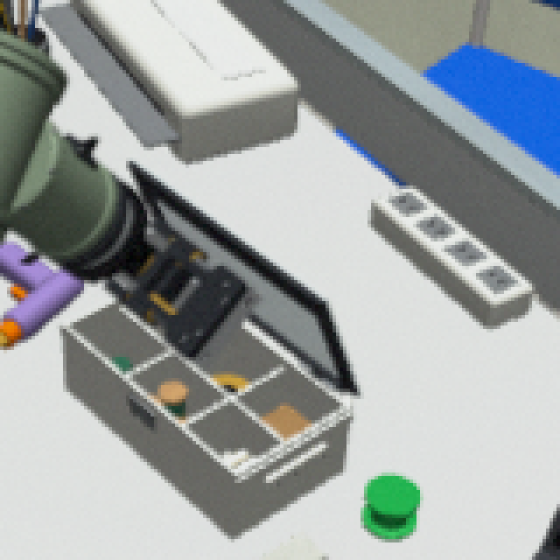

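The lid's right top corner is at (325,302), and the finger is in front of it and under it, not yet touching. I'll move up a little to meet it early, then wait.

Emit:
{"method": "arm_command", "body": {
  "targets": [
    {"dx": 0.008, "dy": 0.001, "dz": 0, "ax": 0, "ay": 0, "az": 0},
    {"dx": 0.016, "dy": 0.002, "dz": 0, "ax": 0, "ay": 0, "az": 0},
    {"dx": 0.021, "dy": 0.003, "dz": -0.001, "ax": 0, "ay": 0, "az": 0},
    {"dx": 0.021, "dy": 0.003, "dz": -0.001, "ax": 0, "ay": 0, "az": 0}
  ]
}}

```text
time_s: 9.52
position: [559.0, -121.2, 208.9]
eef_rot: [-2.908, -0.215, -1.037]
ft_force: [0.2, -0.7, -0.7]
grip_width: 0.5
```

```bash
cat >corner.py <<'E'
# lid angle from the right top corner: match predicted outer/inner edge line against dark frame
from k import *
from workcell import arm
import sys
f=sys.argv[1]; c=arm.read_camera("side"); np.savez(f+".npz",**c)
g=cv2.cvtColor(c["pixels"],cv2.COLOR_RGB2GRAY)
R,o,fl,cx,cy=cam(f+".npz")
def prj(p):
    v=R@(C0+RC.apply(p)-o); return fl*v[0]/v[2]+cx,fl*v[1]/v[2]+cy
# dark pixels at the right end (y -121..-112) along r=60..140 underside/frame: darkest mean angle
best=[]
for t in np.arange(0,1.6,.02):
    v=[]
    for r in(40,60,80,100,120,135,148):
        for n in (3,):
            u=np.array([69-r*np.cos(t)+n*np.sin(t),-117,85+r*np.sin(t)+n*np.cos(t)]); x,y_=prj(u); v.append(g[int(round(y_)),int(round(x))])
    best.append((np.mean(v),round(t,2)))
print(sorted(best)[:4])
go()
E
python3 - <<'E'
from k import *
th("side5.npz",(325/3.5+280,302/3.5+100),-122)
E
python3 corner.py side6
```

```text
[  20.9 -122.   227.2] theta 1.244 r 150.2
[(np.float64(30.428571428571427), np.float64(1.08)), (np.float64(31.857142857142858), np.float64(1.1)), (np.float64(37.857142857142854), np.float64(1.12)), (np.float64(49.42857142857143), np.float64(1.06))]
t 9.57 q [-0.65 -0.16  2.08  0.66  0.82  0.41] case [ -4.8 -60.9 208. ] F [ 0.   0.  -0.4]
```

Emit:
{"method": "arm_command", "body": {
  "targets": [
    {"dx": 0, "dy": 0, "dz": 0, "ax": 0, "ay": 0, "az": 0},
    {"dx": 0, "dy": 0, "dz": 0, "ax": 0, "ay": 0, "az": 0},
    {"dx": 0, "dy": 0, "dz": 0, "ax": 0, "ay": 0, "az": 0}
  ]
}}

```text
time_s: 9.82
position: [557.1, -120.3, 206.0]
eef_rot: [-2.907, -0.213, -1.032]
ft_force: [-0.5, 0.2, -0.9]
grip_width: 0.6
```

```bash
python3 corner.py side7; cat >carry.py <<'E'
from k import *
def tcp(t,tau=40,s=9):
    ta=np.radians(tau); b=np.array([-np.sin(ta),np.cos(ta)]); n=np.array([np.cos(ta),np.sin(ta)]); u=np.array([-np.cos(t),np.sin(t)])
    H=np.array([69,85.]); K=H+(152-s)*u if t>np.pi/2-ta else H+152*u-s*b
    K=K-.0*n; return K-8*n
E
python3 - <<'E'
from carry import *
for t in (1.08,1.0,.9,.8,.7,.6,.5,.4,.3,.2,.1,0,-.02): print(t,tcp(t).round(1))
go(*[(tcp(t)[0],-60,tcp(t)[1],40,0,1) for t in (1.05,1,.9,.8,.7)])
E
```

```text
[(np.float64(26.428571428571427), np.float64(1.06)), (np.float64(30.571428571428573), np.float64(1.08)), (np.float64(54.42857142857143), np.float64(1.1)), (np.float64(56.857142857142854), np.float64(1.04))]
t 9.87 q [-0.65 -0.16  2.08  0.66  0.82  0.41] case [ -6.  -60.1 205.9] F [-0.1 -0.5  0.9]
1.08 [ -4.5 206. ]
1.0 [-14.4 200.2]
0.9 [-26.  191.9]
0.8 [-37.2 182. ]
0.7 [-47.6 170.9]
0.6 [-56.8 158.8]
0.5 [-64.7 145.8]
0.4 [-71.3 132.2]
0.3 [-76.6 117.9]
0.2 [-80.3 103.2]
0.1 [-82.6  88.1]
0 [-83.3  73. ]
-0.02 [-83.3  69.9]
t 9.87 q [-0.65 -0.16  2.08  0.66  0.82  0.41] case [ -6.  -60.1 205.9] F [-0.1 -0.5  0.9]
(np.float64(-8.281015393468785), -60, np.float64(203.8992203824521), 40, 0, 1) d [-0.003  -0.0001  0.0001] a [ 0.1  0.9 -0.2] | q [-0.66 -0.16  2.09  0.69  0.81  0.38] c1e-30 m0.37
(np.float64(-14.391585284095804), -60, np.float64(200.18804995003688), 40, 0, 1) d [-0.0101 -0.0001 -0.0008] a [ 0.1  0.9 -0.2] | q [-0.67 -0.17  2.11  0.7   0.82  0.36] c2e-27 m0.35
(np.float64(-26.018581007656827), -60, np.float64(191.8734471992378), 40, 0, 1) d [-0.0244 -0.     -0.0017] a [ 0.1  0.9 -0.2] | q [-0.7  -0.18  2.13  0.72  0.82  0.32] c3e-20 m0.33
(np.float64(-37.24268687854211), -60, np.float64(182.00142495116435), 40, 0, 1) d [-0.0393  0.     -0.0011] a [ 0.1  0.9 -0.2] | q [-0.72 -0.19  2.16  0.74  0.82  0.28] c1e-19 m0.30
(np.float64(-47.59927952501523), -60, np.float64(170.8843875945659), 40, 0, 1) d [-0.0544  0.0001  0.001 ] a [ 0.1  0.9 -0.2] | q [-0.74 -0.19  2.19  0.76  0.81  0.23] c3e-19 m0.27
```

The lid has come to rest on the finger at about 1.07 rad and stays there. Next I carry it down at about 0.3 rad/s.

Emit:
{"method": "arm_command", "body": {
  "targets": [
    {"dx": -0.003, "dy": 0, "dz": 0, "ax": 0, "ay": 0, "az": 0},
    {"dx": -0.007, "dy": 0, "dz": -0.001, "ax": 0, "ay": 0, "az": 0},
    {"dx": -0.011, "dy": 0, "dz": -0.001, "ax": 0, "ay": 0, "az": 0},
    {"dx": -0.015, "dy": 0, "dz": -0.001, "ax": 0, "ay": 0, "az": 0},
    {"dx": -0.019, "dy": 0, "dz": -0.002, "ax": 0, "ay": 0, "az": 0},
    {"dx": -0.023, "dy": 0, "dz": -0.002, "ax": 0, "ay": 0, "az": 0},
    {"dx": -0.027, "dy": 0, "dz": -0.002, "ax": 0, "ay": 0, "az": 0},
    {"dx": -0.031, "dy": 0, "dz": -0.001, "ax": 0, "ay": 0, "az": 0}
  ]
}}

```text
time_s: 10.53
position: [532.6, -124.1, 187.2]
eef_rot: [-2.907, -0.213, -1.032]
ft_force: [0.3, -0.1, -0.1]
grip_width: 0.6
```

```bash
python3 corner.py side8
python3 - <<'E'
from carry import *
go(*[(tcp(t)[0],-60,tcp(t)[1],40,0,1) for t in (.8,.7,.65,.6)])
E
```

```text
[(np.float64(84.14285714285714), np.float64(0.86)), (np.float64(86.57142857142857), np.float64(0.9)), (np.float64(87.0), np.float64(0.88)), (np.float64(100.0), np.float64(0.92))]
t 10.58 q [-0.7  -0.18  2.14  0.7   0.82  0.33] case [-31.4 -59.8 186.1] F [-0.3 -0.8 -0.5]
t 10.58 q [-0.7  -0.18  2.14  0.7   0.82  0.33] case [-31.4 -59.8 186.1] F [-0.3 -0.8 -0.5]
(np.float64(-37.24268687854211), -60, np.float64(182.00142495116435), 40, 0, 1) d [-0.0071  0.0002 -0.0005] a [ 0.1  1.  -0.2] | q [-0.72 -0.19  2.16  0.74  0.82  0.28] c4e-23 m0.30
(np.float64(-47.59927952501523), -60, np.float64(170.8843875945659), 40, 0, 1) d [-0.0222  0.0003  0.0016] a [ 0.1  1.  -0.2] | q [-0.74 -0.19  2.19  0.76  0.81  0.23] c3e-19 m0.27
(np.float64(-52.348004437229456), -60, np.float64(164.9516328063149), 40, 0, 1) d [-0.0296  0.0003  0.0033] a [ 0.1  1.  -0.2] | q [-0.76 -0.19  2.21  0.77  0.81  0.2 ] c2e-25 m0.25
(np.float64(-56.794280524044076), -60, np.float64(158.78895509048226), 40, 0, 1) d [-0.0369  0.0003  0.0053] a [ 0.1  1.  -0.2] | q [-0.77 -0.18  2.22  0.79  0.81  0.18] c3e-25 m0.24
```

Emit:
{"method": "arm_command", "body": {
  "targets": [
    {"dx": -0.004, "dy": 0, "dz": 0, "ax": 0, "ay": 0, "az": 0},
    {"dx": -0.008, "dy": 0, "dz": 0, "ax": 0, "ay": 0, "az": 0},
    {"dx": -0.012, "dy": 0, "dz": 0, "ax": 0, "ay": 0, "az": 0},
    {"dx": -0.016, "dy": 0, "dz": 0.001, "ax": 0, "ay": 0, "az": 0},
    {"dx": -0.02, "dy": 0, "dz": 0.001, "ax": 0, "ay": 0, "az": 0},
    {"dx": -0.024, "dy": 0, "dz": 0.002, "ax": 0, "ay": 0, "az": 0},
    {"dx": -0.027, "dy": 0, "dz": 0.003, "ax": 0, "ay": 0, "az": 0},
    {"dx": -0.03, "dy": 0, "dz": 0.003, "ax": 0, "ay": 0, "az": 0}
  ]
}}

```text
time_s: 11.25
position: [511.5, -127.0, 165.7]
eef_rot: [-2.907, -0.212, -1.032]
ft_force: [0.3, 0.3, -0.8]
grip_width: 0.8
```

```bash
python3 corner.py side9
python3 - <<'E'
from carry import *
go(*[(tcp(t)[0],-60,tcp(t)[1],40,0,1) for t in (.65,.6,.55,.5,.45,.4)])
b=np.load("side9.npz")["pixels"][100:260,280:440,::-1]; cv2.imwrite("pics/s9.png",cv2.resize(b,None,fx=3.5,fy=3.5,interpolation=3))
E
```

```text
[(np.float64(46.42857142857143), np.float64(0.66)), (np.float64(55.714285714285715), np.float64(0.68)), (np.float64(70.42857142857143), np.float64(0.64)), (np.float64(89.0), np.float64(0.7))]
t 11.3 q [-0.75 -0.19  2.2   0.74  0.81  0.24] case [-52.5 -59.7 165.2] F [-0.4  0.3 -0.9]
t 11.3 q [-0.75 -0.19  2.2   0.74  0.81  0.24] case [-52.5 -59.7 165.2] F [-0.4  0.3 -0.9]
(np.float64(-52.348004437229456), -60, np.float64(164.9516328063149), 40, 0, 1) d [0.     0.0003 0.0003] a [ 0.1  1.  -0.2] | q [-0.76 -0.19  2.21  0.77  0.81  0.2 ] c3e-30 m0.25
(np.float64(-56.794280524044076), -60, np.float64(158.78895509048226), 40, 0, 1) d [-0.0073  0.0003  0.0023] a [ 0.1  1.  -0.2] | q [-0.77 -0.18  2.22  0.79  0.81  0.18] c3e-25 m0.24
(np.float64(-60.92699441081785), -60, np.float64(152.41175793189709), 40, 0, 1) d [-0.0145  0.0003  0.0046] a [ 0.1  1.  -0.2] | q [-0.78 -0.18  2.23  0.8   0.8   0.15] c3e-25 m0.23
(np.float64(-64.73581646510965), -60, np.float64(145.83598100227573), 40, 0, 1) d [-0.0216  0.0003  0.0073] a [ 0.1  1.  -0.2] | q [-0.79 -0.17  2.24  0.81  0.79  0.13] c3e-25 m0.22
(np.float64(-68.21122661537987), -60, np.float64(139.07806031934388), 40, 0, 1) d [-0.0286  0.0004  0.0104] a [ 0.1  1.  -0.2] | q [-0.8  -0.17  2.25  0.83  0.79  0.1 ] c3e-25 m0.21
(np.float64(-71.3445381462115), -60, np.float64(132.15488716535177), 40, 0, 1) d [-0.0354  0.0004  0.0138] a [ 0.1  1.  -0.2] | q [-0.8  -0.16  2.27  0.84  0.78  0.07] c3e-25 m0.19
```

View pics/s9.png

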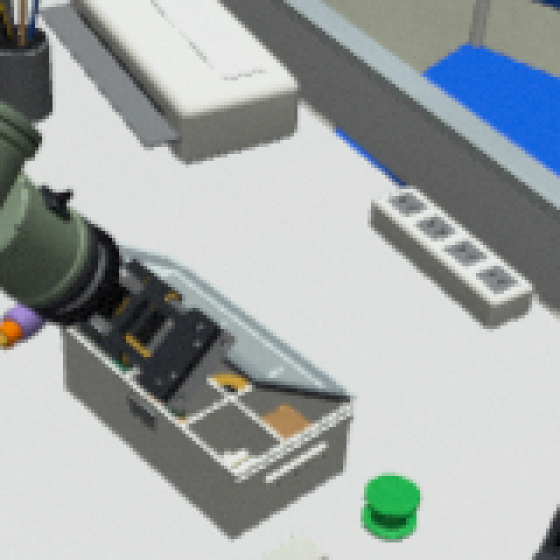

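The lid rests on the finger at about 0.66 rad, which matches the finger's 0.65. I'll carry on down.

Emit:
{"method": "arm_command", "body": {
  "targets": [
    {"dx": -0.004, "dy": 0, "dz": 0.001, "ax": 0, "ay": 0, "az": 0},
    {"dx": -0.007, "dy": 0, "dz": 0.002, "ax": 0, "ay": 0, "az": 0},
    {"dx": -0.011, "dy": 0, "dz": 0.003, "ax": 0, "ay": 0, "az": 0},
    {"dx": -0.0145, "dy": 0, "dz": 0.0045, "ax": 0, "ay": 0, "az": 0},
    {"dx": -0.018, "dy": 0, "dz": 0.006, "ax": 0, "ay": 0, "az": 0},
    {"dx": -0.0215, "dy": 0, "dz": 0.0075, "ax": 0, "ay": 0, "az": 0},
    {"dx": -0.025, "dy": 0, "dz": 0.009, "ax": 0, "ay": 0, "az": 0},
    {"dx": -0.0285, "dy": 0, "dz": 0.0105, "ax": 0, "ay": 0, "az": 0}
  ]
}}

```text
time_s: 11.97
position: [496.2, -129.3, 139.6]
eef_rot: [-2.907, -0.213, -1.032]
ft_force: [-0.3, 0.3, -0.2]
grip_width: 0.6
```

```bash
python3 corner.py side10
python3 - <<'E'
from carry import *
go(*[(tcp(t)[0],-60,tcp(t)[1],40,0,1) for t in (.45,.4,.35,.3,.25,.2)])
E
```

```text
[(np.float64(52.142857142857146), np.float64(0.46)), (np.float64(59.0), np.float64(0.44)), (np.float64(74.28571428571429), np.float64(0.48)), (np.float64(88.28571428571429), np.float64(0.42))]
t 12.02 q [-0.79 -0.17  2.25  0.8   0.78  0.14] case [-68.  -59.6 138.7] F [-0.2 -1.1 -1.5]
t 12.02 q [-0.79 -0.17  2.25  0.8   0.78  0.14] case [-68.  -59.6 138.7] F [-0.2 -1.1 -1.5]
(np.float64(-68.21122661537987), -60, np.float64(139.07806031934388), 40, 0, 1) d [ 0.0001  0.0004 -0.0004] a [ 0.1  1.  -0.2] | q [-0.8  -0.17  2.25  0.83  0.79  0.1 ] c5e-30 m0.21
(np.float64(-71.3445381462115), -60, np.float64(132.15488716535177), 40, 0, 1) d [-0.0067  0.0005  0.003 ] a [ 0.1  1.  -0.2] | q [-0.8  -0.16  2.27  0.84  0.78  0.07] c3e-25 m0.19
(np.float64(-74.12791941057458), -60, np.float64(125.08376586766548), 40, 0, 1) d [-0.0133  0.0005  0.0068] a [ 0.1  1.  -0.2] | q [-0.81 -0.15  2.28  0.86  0.77  0.05] c2e-25 m0.18
(np.float64(-76.55441340486507), -60, np.float64(117.88237054696049), 40, 0, 1) d [-0.0198  0.0005  0.0108] a [ 0.1  1.  -0.2] | q [-0.82 -0.13  2.28  0.88  0.76  0.02] c1e-25 m0.18
(np.float64(-78.61795515779099), -60, np.float64(110.56870094112438), 40, 0, 1) d [-0.026   0.0005  0.0152] a [ 0.1  1.  -0.2] | q [-0.82 -0.12  2.29  0.89  0.75 -0.01] c7e-26 m0.17
(np.float64(-80.31338688964169), -60, np.float64(103.16103741528619), 40, 0, 1) d [-0.0319  0.0005  0.0199] a [ 0.1  1.  -0.2] | q [-0.83 -0.1   2.3   0.91  0.74 -0.04] c1e-26 m0.16
```

Emit:
{"method": "arm_command", "body": {
  "targets": [
    {"dx": -0.0035, "dy": 0, "dz": 0.0015, "ax": 0, "ay": 0, "az": 0},
    {"dx": -0.0067, "dy": 0, "dz": 0.003, "ax": 0, "ay": 0, "az": 0},
    {"dx": -0.01, "dy": 0, "dz": 0.005, "ax": 0, "ay": 0, "az": 0},
    {"dx": -0.0133, "dy": 0, "dz": 0.007, "ax": 0, "ay": 0, "az": 0},
    {"dx": -0.0165, "dy": 0, "dz": 0.009, "ax": 0, "ay": 0, "az": 0},
    {"dx": -0.0198, "dy": 0, "dz": 0.011, "ax": 0, "ay": 0, "az": 0},
    {"dx": -0.023, "dy": 0, "dz": 0.013, "ax": 0, "ay": 0, "az": 0},
    {"dx": -0.026, "dy": 0, "dz": 0.015, "ax": 0, "ay": 0, "az": 0}
  ]
}}

```text
time_s: 12.68
position: [485.8, -130.9, 111.6]
eef_rot: [-2.907, -0.212, -1.032]
ft_force: [0.4, -0.3, -0.9]
grip_width: 0.5
```

```bash
python3 corner.py side11
python3 - <<'E'
from carry import *
go(*[(tcp(t)[0],-60,tcp(t)[1],40,0,1) for t in (.25,.2,.15,.1,.05,0)])
b=np.load("side11.npz")["pixels"][100:260,280:440,::-1]; cv2.imwrite("pics/s11.png",cv2.resize(b,None,fx=3.5,fy=3.5,interpolation=3))
E
```

```text
[(np.float64(59.0), np.float64(0.24)), (np.float64(74.85714285714286), np.float64(0.26)), (np.float64(80.0), np.float64(0.22)), (np.float64(107.0), np.float64(0.28))]
t 12.73 q [-0.81 -0.12  2.29  0.86  0.75  0.03] case [-78.5 -59.5 110.9] F [-0.6 -1.5 -0.8]
t 12.73 q [-0.81 -0.12  2.29  0.86  0.75  0.03] case [-78.5 -59.5 110.9] F [-0.6 -1.5 -0.8]
(np.float64(-78.61795515779099), -60, np.float64(110.56870094112438), 40, 0, 1) d [-0.0002  0.0005  0.0002] a [ 0.1  1.  -0.2] | q [-0.82 -0.12  2.29  0.89  0.75 -0.01] c2e-30 m0.17
(np.float64(-80.31338688964169), -60, np.float64(103.16103741528619), 40, 0, 1) d [-0.0062  0.0005  0.0049] a [ 0.1  1.  -0.2] | q [-0.83 -0.1   2.3   0.91  0.74 -0.04] c1e-26 m0.16
(np.float64(-81.63647090405141), -60, np.float64(95.67789527042396), 40, 0, 1) d [-0.012   0.0005  0.0098] a [ 0.1  1.  -0.2] | q [-0.83 -0.09  2.31  0.94  0.73 -0.08] c3e-28 m0.15
(np.float64(-82.58390018003291), -60, np.float64(88.13797846475475), 40, 0, 1) d [-0.0174  0.0005  0.0151] a [ 0.1  1.  -0.2] | q [-0.83 -0.07  2.31  0.96  0.71 -0.11] c6e-29 m0.15
(np.float64(-83.15330663780784), -60, np.float64(80.56013286357998), 40, 0, 1) d [-0.0227  0.0005  0.0206] a [ 0.1  1.  -0.2] | q [-0.84 -0.05  2.32  0.98  0.7  -0.14] c1e-28 m0.14
(np.float64(-83.34326705777298), -60, np.float64(72.96329913443688), 40, 0, 1) d [-0.0276  0.0005  0.0264] a [ 0.1  1.  -0.2] | q [-0.84 -0.02  2.32  1.01  0.69 -0.17] c2e-28 m0.14
```

View pics/s11.png

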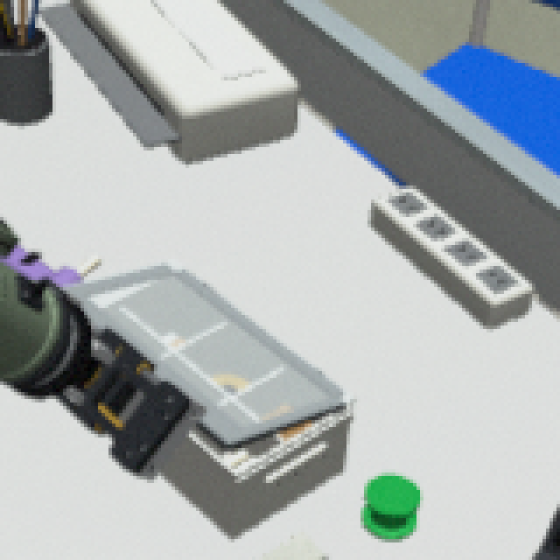

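The lid is at about 0.24 rad, still on the finger at its lip. I'll do the last stretch slower.

Emit:
{"method": "arm_command", "body": {
  "targets": [
    {"dx": -0.003, "dy": 0, "dz": 0.0025, "ax": 0, "ay": 0, "az": 0},
    {"dx": -0.006, "dy": 0, "dz": 0.005, "ax": 0, "ay": 0, "az": 0},
    {"dx": -0.0085, "dy": 0, "dz": 0.007, "ax": 0, "ay": 0, "az": 0},
    {"dx": -0.011, "dy": 0, "dz": 0.009, "ax": 0, "ay": 0, "az": 0},
    {"dx": -0.0135, "dy": 0, "dz": 0.0115, "ax": 0, "ay": 0, "az": 0},
    {"dx": -0.0155, "dy": 0, "dz": 0.0135, "ax": 0, "ay": 0, "az": 0},
    {"dx": -0.0175, "dy": 0, "dz": 0.015, "ax": 0, "ay": 0, "az": 0},
    {"dx": -0.0195, "dy": 0, "dz": 0.017, "ax": 0, "ay": 0, "az": 0}
  ]
}}

```text
time_s: 13.4
position: [481.6, -131.5, 86.4]
eef_rot: [-2.907, -0.213, -1.032]
ft_force: [-0.5, 0.2, -1.7]
grip_width: 0.4
```

```bash
python3 corner.py side12
python3 - <<'E'
from carry import *
go(*[(tcp(t)[0],-60,tcp(t)[1],40,0,1) for t in (.05,0,-.03,-.06)],(-110,-60,68,40,0,1))
E
```

```text
[(np.float64(87.28571428571429), np.float64(0.08)), (np.float64(98.28571428571429), np.float64(0.06)), (np.float64(102.0), np.float64(0.1)), (np.float64(109.85714285714286), np.float64(0.04))]
t 13.45 q [-0.82 -0.07  2.31  0.93  0.7  -0.08] case [-82.6 -59.7  85.8] F [-0.9 -0.6 -0.4]
t 13.45 q [-0.82 -0.07  2.31  0.93  0.7  -0.08] case [-82.6 -59.7  85.8] F [-0.9 -0.6 -0.4]
(np.float64(-83.15330663780784), -60, np.float64(80.56013286357998), 40, 0, 1) d [-0.0037  0.0003  0.0037] a [ 0.1  0.9 -0.2] | q [-0.84 -0.05  2.32  0.98  0.7  -0.14] c2e-27 m0.14
(np.float64(-83.34326705777298), -60, np.float64(72.96329913443688), 40, 0, 1) d [-0.0086  0.0004  0.0095] a [ 0.1  0.9 -0.2] | q [-0.84 -0.02  2.32  1.01  0.69 -0.17] c1e-28 m0.14
(np.float64(-83.27487218761908), -60, np.float64(68.40398310365754), 40, 0, 1) d [-0.0115  0.0004  0.0131] a [ 0.1  0.9 -0.2] | q [-0.84 -0.01  2.32  1.02  0.68 -0.19] c4e-19 m0.14
(np.float64(-83.06974912792401), -60, np.float64(63.848770149561304), 40, 0, 1) d [-0.0142  0.0004  0.0168] a [ 0.1  0.9 -0.2] | q [-0.84  0.    2.32  1.04  0.67 -0.21] c4e-19 m0.14
(-110, -60, 68, 40, 0, 1) d [-0.0325  0.0005 -0.0034] a [ 0.1  0.9 -0.2] | q [-0.91 -0.06  2.37  1.01  0.73 -0.24] c1e-24 m0.09
```

Emit:
{"method": "arm_command", "body": {
  "targets": [
    {"dx": -0.001, "dy": 0, "dz": 0.001, "ax": 0, "ay": 0, "az": 0},
    {"dx": -0.002, "dy": 0, "dz": 0.0025, "ax": 0, "ay": 0, "az": 0},
    {"dx": -0.003, "dy": 0, "dz": 0.0035, "ax": 0, "ay": 0, "az": 0},
    {"dx": -0.004, "dy": 0, "dz": 0.0045, "ax": 0, "ay": 0, "az": 0},
    {"dx": -0.005, "dy": 0, "dz": 0.006, "ax": 0, "ay": 0, "az": 0},
    {"dx": -0.006, "dy": 0, "dz": 0.007, "ax": 0, "ay": 0, "az": 0},
    {"dx": -0.007, "dy": 0, "dz": 0.008, "ax": 0, "ay": 0, "az": 0},
    {"dx": -0.008, "dy": 0, "dz": 0.009, "ax": 0, "ay": 0, "az": 0}
  ]
}}

```text
time_s: 14.12
position: [481.1, -131.6, 74.5]
eef_rot: [-2.907, -0.212, -1.033]
ft_force: [-0.7, 0.0, -0.0]
grip_width: 0.2
```

Emit:
{"method": "arm_command", "body": {
  "targets": [
    {"dx": -0.001, "dy": 0, "dz": 0.001, "ax": 0, "ay": 0, "az": 0},
    {"dx": -0.002, "dy": 0, "dz": 0.002, "ax": 0, "ay": 0, "az": 0},
    {"dx": -0.0025, "dy": 0, "dz": 0.003, "ax": 0, "ay": 0, "az": 0},
    {"dx": -0.0035, "dy": 0, "dz": 0.004, "ax": 0, "ay": 0, "az": 0},
    {"dx": -0.0045, "dy": 0, "dz": 0.005, "ax": 0, "ay": 0, "az": 0},
    {"dx": -0.005, "dy": 0, "dz": 0.006, "ax": 0, "ay": 0, "az": 0},
    {"dx": -0.006, "dy": 0, "dz": 0.007, "ax": 0, "ay": 0, "az": 0},
    {"dx": -0.007, "dy": 0, "dz": 0.008, "ax": 0, "ay": 0, "az": 0}
  ]
}}

```text
time_s: 14.78
position: [480.6, -131.7, 63.8]
eef_rot: [-2.907, -0.213, -1.032]
ft_force: [-0.8, 0.3, 0.2]
grip_width: 0.8
```

```bash
python3 corner.py side13
python3 - <<'E'
from carry import *
go((-125,-60,68,37,0,1),(-140,-60,130,30,0,1))
E
```

```text
[(np.float64(71.57142857142857), np.float64(0.0)), (np.float64(81.71428571428571), np.float64(0.02)), (np.float64(157.0), np.float64(0.04)), (np.float64(159.28571428571428), np.float64(0.06))]
t 14.83 q [-0.83 -0.    2.32  1.01  0.66 -0.18] case [-83.5 -59.7  63.4] F [-0.2 -0.3  0.3]
t 14.83 q [-0.83 -0.    2.32  1.01  0.66 -0.18] case [-83.5 -59.7  63.4] F [-0.2 -0.3  0.3]
(-125, -60, 68, 37, 0, 1) d [-0.0293  0.0005 -0.0297] a [ 0.1 -2.1 -0.2] | q [-0.92 -0.09  2.36  0.89  0.74 -0.14] c2e-24 m0.10
(-140, -60, 130, 30, 0, 1) d [-0.0019  0.0005 -0.0873] a [ 0.1 -9.1 -0.2] | q [-0.86 -0.27  2.27  0.56  0.92  0.27] c2e-22 m0.19
```

The lid reads 0.0 rad and the finger is clear below the lip. I'll back straight out, then go up.

Emit:
{"method": "arm_command", "body": {
  "targets": [
    {"dx": -0.008, "dy": 0, "dz": -0.006, "ax": 0, "ay": 0, "az": 0},
    {"dx": -0.016, "dy": 0, "dz": -0.014, "ax": 0, "ay": 0, "az": 0},
    {"dx": -0.024, "dy": 0, "dz": -0.022, "ax": 0, "ay": -1, "az": 0},
    {"dx": -0.029, "dy": 0, "dz": -0.03, "ax": 0, "ay": -2, "az": 0},
    {"dx": -0.022, "dy": 0, "dz": -0.048, "ax": 0, "ay": -4, "az": 0},
    {"dx": -0.012, "dy": 0, "dz": -0.068, "ax": 0, "ay": -7, "az": 0},
    {"dx": -0.002, "dy": 0, "dz": -0.087, "ax": 0, "ay": -9, "az": 0},
    {"dx": -0.002, "dy": 0, "dz": -0.087, "ax": 0, "ay": -9, "az": 0}
  ]
}}

```text
time_s: 15.5
position: [427.9, -143.1, 136.0]
eef_rot: [-2.995, -0.224, -0.815]
ft_force: [0.1, -0.8, 0.5]
grip_width: 0.5
```

```bash
python3 corner.py side14
python3 - <<'E'
from h import *
from workcell import arm
a=np.load("side14.npz")["pixels"][:,:,::-1]; t=arm.read_camera("top")["pixels"][120:220,240:410,::-1]
a=cv2.resize(a[130:260,240:440],None,fx=3,fy=3,interpolation=3); t=cv2.resize(t,(600,353)[:2] if 0 else (340,200),interpolation=3)
o=np.zeros((590,600,3),np.uint8); o[:390]=a; o[390:590,:340]=t; cv2.imwrite("pics/end.png",o)
E
```

```text
[(np.float64(70.85714285714286), np.float64(0.0)), (np.float64(81.14285714285714), np.float64(0.02)), (np.float64(155.28571428571428), np.float64(0.04)), (np.float64(157.71428571428572), np.float64(0.06))]
t 15.55 q [-0.86 -0.28  2.27  0.56  0.92  0.26] case [-137.9  -61.8  133.5] F [-0.6  0.3 -0.9]
```

View pics/end.png

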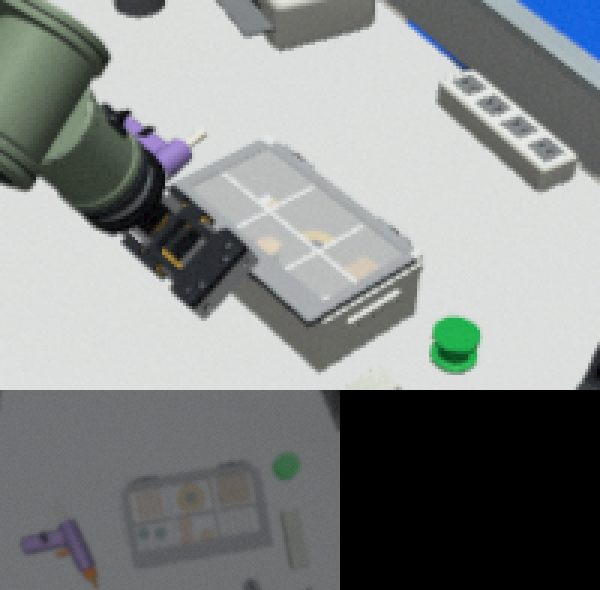

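The lid lies flat on the rim with its frame parallel to the rim line at (320,310). The arm is clear of it, and the glue gun, spool and carton are where they were.

```bash
python3 -c "
from workcell import arm
print(arm.close_job())"
```

```text
the job is handed in; nothing more can be done
None
```

The lid is fully shut and the job is handed in, at about 15.6 s on the robot's clock.

**What I did:** I tipped the lid forward off its stop from behind with the shut fingers. I let it go at about 1.37–1.4 rad, went over the top and caught it under the lip at about 1.08 rad. I then carried it down at about 0.3 rad/s, slower at the end, and drew the finger out forwards.

**Last checks:**
- **Lid:** the side camera read 0.00 rad, both before and after I withdrew the finger.
- **Contact:** the wrist force was down to noise (about 1 N), and the arm stood clear of the case.
- **Other objects:** the glue gun, wire spool and carton, beside the case, were where they started. I did not look at the items further off again, but the arm's path went nowhere near them.

**What went wrong on the way:** my first push, with the finger tilted 40°, hooked on the lid's top edge. It pressed the lid down with up to about 10 N and did not tip it past upright. I turned the finger nearly upright to release it, and the second push went through with no force I could measure. The lid may have settled back onto its stop in between.

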